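# Put the chuck case away

## Robot

A 7-joint arm with a two-finger parallel gripper is mounted at the origin on the work surface. World frame = base frame: x ahead of the robot, y to its left, z up, the work surface at z = 0. Lengths are in m, angles in degrees, forces in N, time in s.
With the tool pointing down it reaches from about 0.425 to 0.875 m from the base axis. Payload 4.7 kg.
Tool frame: the origin (TCP) lies at the very end of the fingers, on their centre line; the grasp point (between the pads) lies 19 mm behind it; z points along the fingers, y is the direction in which the jaws open and shut (so a half turn about z gives the same grasp; the last joint's range is limited). The gripper opens to 87 mm and grips with 3 to 60 N. Pads are 19 mm wide; open, the fingers measure 117 mm over their backs; the gripper's body (75 mm by 190 mm) begins 51 mm behind the grasp point.
Start: joints at [0.808, 18.392, -4.016, 83.108, 1.295, 78.541, -3.26], TCP at [0.65, -0, 0.184] pointing down, gripper open.
Joint ranges: [-163.93, 163.93], [-17.29, 119.83], [-79.2, 71.16], [3.27, 140.29], [-89.18, 269.18], [5.43, 117.66], [-154.24, 154.24]. Speed limits (degrees/s): [147.25, 147.25, 180, 180, 180, 180, 180].

## Interface

Orientations are given as [roll, pitch, yaw] about the fixed x, y, z axes, in that order (R = Rz(yaw) Ry(pitch) Rx(roll)).
In Python, from cell import monitor, imaging, ticket, spot_in, pinpoint gives the robot as it stands.
- The arm moves only by the tool servo_tool, never from a script. Its argument "targets" is a list of rows, each a list of 5 numbers: the opening in per cent of the stroke, from 0 (shut) to 100 (fully open), then the shift along the tool's x, y, z in m, then the turn about the tool's z in rad. In form: [[grip, dx, dy, dz, turn], ...]. A call has 1 to 5 rows; each row is the pose to reach, as a shift and turn from the pose commanded when the call began, along the tool's axes at that moment; what a row does not reach only later rows make up. A row lasts 1/8 s, in which the tool goes at most 62.5 mm and 10.7 degrees, less where a joint would pass 70% of its speed; a pose out of reach is approached as far as the arm can. A call with a gripper value outside its range is refused whole. The fingers move at their own pace and stop on an object; "grip_force" is the grip in N (left out, the last holds). Time passes only in rows, so rows that repeat a pose let the fingers close. It gives the time, the measured TCP pose, the force and the opening at its end, in the units of the state.
- monitor.get_obs(): the state, without advancing time (a new reading comes with each control period).
- imaging.read_camera(name): name is "scene" or "side" or "wrist"; returns a dict with "frame" (384x512x3 uint8, blue, green, red), "depth" (384x512 float32, m along the optical axis (not along the pixel's ray), 0 where there is no reading), "K" (3x3 intrinsics, pixels), "world_from_camera" (4x4, takes a point from camera to world coordinates). Camera axes: x right, y down, z forward; pixel columns grow to the right and rows downward; lengths in m; the calibration is good to about 2 mm. A picture is of the moment at which its call begins.
- ticket.sign_off(): hands the job in, once; it reports no verdict.
Trained networks look in the newest picture that a camera, given by its name, has taken for a name from the list of things; names that differ only in an ending like _2 or _b are one class to them, and where a whole thing is asked for, a point or a joint stands for the part that bears it (a point fixed in the world has none). Each returns a list of dicts, best first, with "confidence" (0 to 1); they miss things now and then, are a little off and sometimes report something else, mostly with a low value. They report only what shows in the picture. A call takes as long as a camera call. They do not tell look-alikes from the thing itself.
- spot_in(camera, label): "at" ([column, row] in pixels, amid what is visible of it).
- pinpoint(camera, label): "at" ([column, row] in pixels: a listed point, or the origin of a listed thing).
The state is a dict: "time_s": time; "qpos": joint angles; "joint_velocities": joint speeds; "effort": joint torques, N m; "tool_pos": TCP position; "tool_rot": TCP orientation; "force": force on the tool from outside, world axes, zero at the start; "wrist_torque": the same for the moment, N m; "grip_width": finger opening in m.
Only numpy, scipy, OpenCV 4.12 (cv2) and the standard library are available. Lean on these libraries where they do the work, as an engineer would, in place of code of your own. Each camera call takes 0.05 s, during which the arm holds its last target.

## Task

Get the chuck case ready to go back on the shelf: push the faceplate that stands on edge over with a fingertip so that it lies flat in its compartment, then push the lid over and press it fully shut, and last push the black latch on the lid's edge down flat against the front of the case. Use only pushes: do not grip or pick up the faceplate, go gently with it, and leave the rest of the case's contents and everything on the bench where they are.

Things in the scene. Friction and masses are not known exactly. Their poses are not given: they have to be found in the camera images.
- case: Moulded red plastic tool case, fixed on the bench; base 280 (x) x 228 (y) x 42 mm, walls and floor 5 mm. Origin: centre of its underside, z up. Lid hinge along the top of its -y wall; the +y wall is the front, for the latch. Behind the front wall are two 130 (x) x 120 (y) mm compartments centred at x = -67 and +67, y = +49 mm: one holds the faceplate, the other the chuck. Handle 38 mm out of the -x wall.
- faceplate_center (a point): Centre of the loose faceplate: steel disc, 80 mm across, 12 thick, bore 34, 0.25 to 0.47 kg; z = its axis. It starts on edge in its compartment, leaning out 0.31 rad over the front wall: centre 44 mm and top edge 81 mm above the bench, the latter at case y = 121 mm; z to case +y and a little down. Pushed at the top to case -y, well past upright, it falls flat: centre 11 mm above the bench, z up.
- lid (a joint): Lid angle, rad: 0 shut, 1.57 upright, at most 2.0. It starts open, leaning back past upright (1.7 to 1.95). Stiff hinge: the lid stays where it is left and never falls, so it is pushed all the way (1 to 4 N at the free edge). A red shell with a foam pad inside, 280 (along the hinge) x 228 (hinge to free edge) x 28 mm deep; when shut it covers the case from 42 to 70 mm above the bench.
- lid_hinge (a point): Point on the lid's hinge axis, midway along it: case frame (0, -114, 42) mm. The axis is case x.
- lid_edge (a point): Middle of the lid's free edge, on its outer face: 228 mm from the hinge along the lid, 28 mm out from the plane of the rim. With the lid shut it lies at case frame (0, 114, 70) mm. z points out of the lid's outer face, y along the lid away from the hinge.
- latch (a joint): Angle of the latch on the lid's free edge, rad: 0 = caught, flat against the front wall of the shut case; 1.57 = sticking straight out from the lid's edge; at most 2.0. It starts open at 1.3 to 1.8 and stays where it is left (about 1 N at its tip moves it).
- latch_pivot (a point): Middle of the latch's pivot on the lid's free edge: with the lid shut at case frame (0, 115.5, 56) mm. It turns about case x. The latch is a black plastic flap 36 mm wide, 34 mm long, 4 mm thick; caught, its outer face is 5.5 mm (the lip at its tip 8 mm) in front of the wall.
- latch_tip (a point): Middle of the latch's free end, 34 mm from the pivot.
- chuck: Bystander: steel four-jaw scroll chuck, 94 mm across, 54 mm high with its jaws, lying in the other front compartment. Origin: centre of its underside.
- jaws: Bystander: spare jaw set, a dark ring 62 mm across and 18 mm high, in the rear strip. Origin: centre of its underside.
- key: Bystander: T-handled chuck key, 117 mm long, handle 75 mm wide, in the rear strip. Origin: under its middle.
- drill_chuck: Bystander: drill chuck standing on its nose, taper shank up, 48 mm across, 128 mm high, on the bench in front of (+y of) the case. Origin: centre of its underside.
- oil: Bystander: amber bottle of finishing oil, 58 mm across, 135 mm high, on the bench in front of the case. Origin: centre of its underside.
- bowl: Bystander: small turned wooden bowl, 90 mm across, 45 mm high, on the bench in front of the case. Origin: centre of its underside.
- gouge: Bystander: bowl gouge with a light wooden handle, 400 mm long, lying on the bench beyond the hinge side. Origin: under it, 200 mm from its handle end.
- skew: Bystander: skew chisel with a dark wooden handle, 400 mm long, lying beside the gouge. Origin: under it, 200 mm from its handle end.
Mind the look-alikes: they are no part of the job. Leave any blue or purple look-alike of the part that bears faceplate_center alone.

How it is judged (in metres and radians):
On the way, in this order (a step that is already met when the one before it is completed fails the run):
1. the faceplate lies flat in its compartment (angle between the z axis of faceplate_center and the z axis of case, either way round below 0.1 rad and z of faceplate_center in the frame of case between 0.006 and 0.018 m and x of faceplate_center in the frame of case between -0.13 and 0.13 m and y of faceplate_center in the frame of case between -0.01 and 0.11 m), for 0.2 s.
2. the lid is fully shut (value of joint lid below 0.03 rad), for 0.2 s.
3. the latch is flat against the front of the case (value of joint latch below 0.2 rad), for 0.2 s.
At the end, for the whole second after the job is handed in: The faceplate lies flat (within 0.1 rad) on the floor of a front compartment of the case, at rest, the lid is shut (under 0.03 rad) and the latch is folded down against the front wall (under 0.2 rad) (all of step 1 and value of joint lid below 0.03 rad and value of joint latch below 0.2 rad and angular speed of faceplate below 0.1 rad/s); the robot touches nothing.
It fails at once if the faceplate is picked up (its centre more than 65 mm above the bench) (height (world z) of faceplate_center above 0.065 m).
It fails at once if the faceplate is gripped or shoved hard (over 30 N from the fingers) (contact force between the fingers and faceplate above 30 N).
It fails at once if another thing in the case or on the bench is moved by more than 30 mm (distance of any of chuck, jaws, key, drill_chuck, oil, bowl, gouge, skew from where it was at the start of the episode above 0.03 m).
It fails at once if the drill chuck or the oil bottle is knocked over (angle between any of drill_chuck, oil's own z axis and vertical above 0.5 rad).
It also fails if it takes over 64 s, if anything falls off the work surface, if the arm or the gripper's body presses on something with over 40 N, if the wrist force passes 120 N, or if a joint passes its speed limit or range.

## Working session

There is one attempt and no reset: what is moved stays moved. The work goes in short steps, Python scripts to look and compute and a tool call to move; the robot and the scene stay as the last step left them, time stands still between calls to the robot, and variables do not carry over. Pictures are saved under pics/ and viewed, and the job is handed in when it is done.

Besides the shell and the picture viewer there is one more tool, called after "Emit:" in YAML: its name, and indented under it one key for each argument. servo_tool: Moves the arm, as the interface text tells. Its arguments: {"type":"object","properties":{"targets":{"type":"array","items":{"type":"array","items":{"type":"number"}}},"grip_force":{"type":"number"}},"required":["targets"]}

```bash
ls; mkdir -p pics
python3 - <<'E'
from cell import monitor, imaging, ticket, spot_in, pinpoint
import cv2
o=monitor.get_obs();print(o)
for c in ["scene","side","wrist"]:
    r=imaging.read_camera(c);cv2.imwrite(f"pics/{c}0.png",r["frame"]);print(c,r["K"].tolist(),r["world_from_camera"].round(3).tolist())
E
```

```text
pics
{'time_s': 0.0, 'qpos': array([ 0.80700232, 18.4403489 , -4.01556405, 83.17617479,  1.29631651,
       78.54121393, -3.25962211]), 'joint_velocities': array([ 0.02186715, -0.04245098,  0.02282967,  0.01912788,  0.05271106,
       -0.0314818 ,  0.11127441]), 'effort': array([-2.58547143e-04, -4.91284704e+01, -4.03903294e-01, -3.12526345e+01,
       -6.40594075e-02,  4.37659642e-02,  1.61017233e-04]), 'tool_pos': array([ 6.49356875e-01, -5.44585065e-05,  1.83135848e-01]), 'tool_rot': array([-1.79887582e+02,  7.11256161e-03,  9.00034542e+01]), 'force': array([-0.74772933, -0.84917659, -1.05094438]), 'wrist_torque': array([-0.03038315, -0.04219699,  0.0330704 ]), 'grip_width': 0.08713611615512426}
scene [[403.73030924840526, 0.0, 251.55247496365857], [0.0, 403.73030924840526, 196.70806393318603], [0.0, 0.0, 1.0]] [[-0.751, 0.526, -0.399, 0.892], [0.66, 0.611, -0.437, 0.437], [0.014, -0.591, -0.806, 0.854], [0.0, 0.0, 0.0, 1.0]]
side [[370.6401608176891, 0.0, 266.0341470994611], [0.0, 370.6401608176891, 193.31183975309912], [0.0, 0.0, 1.0]] [[-0.901, -0.226, 0.371, 0.071], [-0.435, 0.468, -0.769, 0.875], [0.0, -0.854, -0.52, 0.679], [0.0, 0.0, 0.0, 1.0]]
wrist [[299.7460487738229, 0.0, 257.538943723016], [0.0, 299.7460487738229, 189.52932292010888], [0.0, 0.0, 1.0]] [[1.0, -0.001, -0.002, 0.65], [-0.001, -0.969, -0.248, 0.068], [-0.001, 0.248, -0.969, 0.383], [0.0, 0.0, 0.0, 1.0]]
```

View pics/scene0.png

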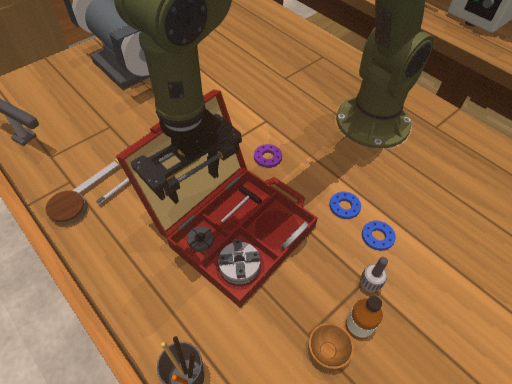

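View pics/side0.png

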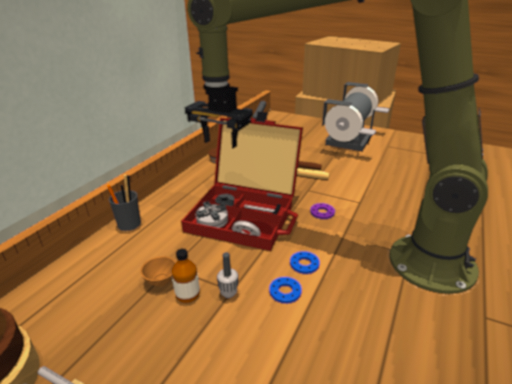

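View pics/wrist0.png

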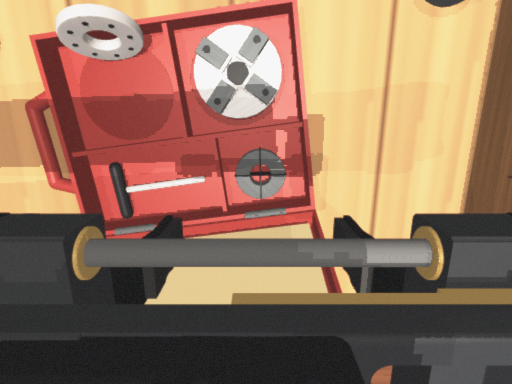

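```bash
cat > h.py <<'E'
from cell import monitor, imaging, ticket, spot_in, pinpoint
import cv2, numpy as np
def ray(r,u,v):
    K=r["K"];T=r["world_from_camera"]
    d=T[:3,:3]@np.array([(u-K[0,2])/K[0,0],(v-K[1,2])/K[1,1],1]);return T[:3,3],d
def dep(r,u,v):
    d=r["depth"][int(round(v)),int(round(u))];o,k=ray(r,u,v);return o+k*d
def atz(r,u,v,z):
    o,k=ray(r,u,v);return o+k*(z-o[2])/k[2]
def proj(r,P):
    T=np.linalg.inv(r["world_from_camera"]);p=T[:3,:3]@np.asarray(P)+T[:3,3];p=r["K"]@p;return p[:2]/p[2]
def cloud(r):
    K=r["K"];T=r["world_from_camera"];d=r["depth"];h,w=d.shape
    u,v=np.meshgrid(np.arange(w),np.arange(h))
    P=np.stack([(u-K[0,2])/K[0,0]*d,(v-K[1,2])/K[1,1]*d,d],-1)
    return P@T[:3,:3].T+T[:3,3]
E
python3 - <<'E'
from h import *
Z=dict(case=0,faceplate_center=.044,lid_hinge=.042,chuck=.005,jaws=.005,key=.005,drill_chuck=0,oil=0,bowl=0,gouge=0,skew=0)
for c in ["scene","side","wrist"]:
    r=imaging.read_camera(c)
    for n in list(Z)+["lid_edge","latch_pivot","latch_tip"]:
        for q in pinpoint(c,n)[:3 if n[:4]=="face" else 1]:
            print(c,n,np.round(q["at"],1),round(q["confidence"],2), atz(r,*q["at"],Z[n]).round(3) if n in Z else "", )
E
```

```text
scene case [244.9 232.2] 0.84 [0.553 0.045 0.   ]
scene faceplate_center [343.5 205.7] 0.88 [0.337 0.167 0.044]
scene faceplate_center [267.9 150.4] 0.86 [ 0.354 -0.09   0.044]
scene faceplate_center [296.5 236.2] 0.77 [0.487 0.152 0.044]
scene lid_hinge [205.9 203.9] 0.92 [ 0.589 -0.059  0.042]
scene chuck [238.2 269.2] 0.84 [0.631 0.113 0.005]
scene jaws [201.  241.3] 0.68 [ 0.652 -0.002  0.005]
scene key [236.4 209.6] 0.66 [ 0.527 -0.017  0.005]
scene drill_chuck [369.7 289.3] 0.57 [0.438 0.343 0.   ]
scene oil [359.3 326. ] 0.58 [0.521 0.382 0.   ]
scene bowl [328.  352.6] 0.61 [0.612 0.375 0.   ]
scene skew [131.  154.1] 0.92 [ 0.628 -0.36  -0.   ]
scene lid_edge [168.1 121.5] 0.73 
scene latch_pivot [235.5 266.8] 0.62 
side case [238.8 218.9] 0.86 [0.565 0.048 0.   ]
side faceplate_center [284.3 288. ] 0.74 [0.302 0.298 0.044]
side faceplate_center [303.5 263.3] 0.63 [0.292 0.199 0.044]
side faceplate_center [316.6 208.7] 0.5 [ 0.344 -0.05   0.044]
side lid_hinge [253.2 191.8] 0.6 [ 0.568 -0.057  0.042]
side chuck [211.1 224. ] 0.95 [0.625 0.115 0.005]
side jaws [222.9 203.9] 0.56 [0.652 0.002 0.005]
side key [261.1 208.4] 0.7 [ 0.525 -0.029  0.005]
side drill_chuck [228.7 295.3] 0.69 [0.43  0.338 0.   ]
side oil [187.7 297. ] 0.83 [0.516 0.386 0.   ]
side bowl [163.6 280.1] 0.55 [0.605 0.366 0.   ]
side gouge [261. 210.] 0.27 [ 0.524 -0.027  0.   ]
side lid_edge [264.4 121.9] 0.91 
side latch_pivot [248.1 228.6] 0.51 
side latch_tip [208.7 224.5] 0.58 
wrist case [186.6 124.6] 0.6 [0.561 0.054 0.   ]
wrist faceplate_center [99.8 31.8] 0.57 [0.487 0.149 0.044]
wrist lid_hinge [200.2 223.3] 0.88 [ 0.58  -0.062  0.042]
wrist chuck [241.2  76.9] 0.96 [0.631 0.109 0.005]
wrist jaws [259.7 169.1] 0.91 [ 0.653 -0.002  0.005]
wrist key [158.7 183.8] 0.58 [ 0.521 -0.021  0.005]
wrist bowl [184.1 127.4] 0.35 [0.558 0.05  0.   ]
wrist lid_edge [160.5 184.9] 0.57 
wrist latch_pivot [165.2 184.6] 0.36
```

Run:
```python
import cv2
a=cv2.imread("pics/scene0.png")[80:310,110:330];cv2.imwrite("pics/sc_crop.png",cv2.resize(a,None,fx=2.6,fy=2.6,interpolation=cv2.INTER_CUBIC))
a=cv2.imread("pics/side0.png")[90:260,170:330];cv2.imwrite("pics/sd_crop.png",cv2.resize(a,None,fx=3.5,fy=3.5,interpolation=cv2.INTER_CUBIC))
```

```text
(no output)
```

View pics/sc_crop.png

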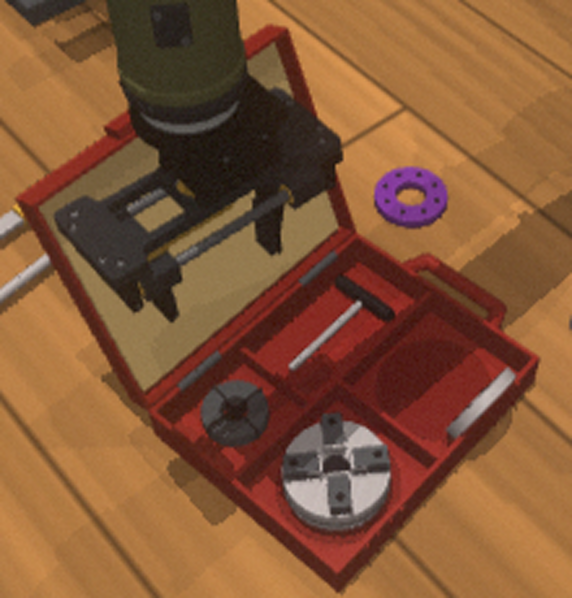

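View pics/sd_crop.png

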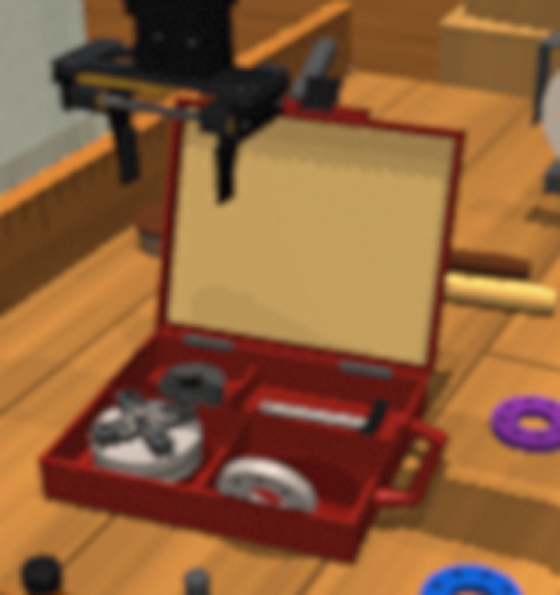

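Run:
```python
from h import *
from scipy.optimize import minimize
pts=[]
for c in ["scene","wrist","side"]:
    r=imaging.read_camera(c);P=cloud(r);b=r["frame"].astype(int)
    red=(b[...,2]>60)&(b[...,2]>2.5*b[...,1])&(b[...,2]>2.5*b[...,0])
    m=red&(P[...,2]>.034)&(P[...,2]<.048)&(r["depth"]>0)
    Q=P[m];Q=Q[(abs(Q[:,0]-.56)<.22)&(abs(Q[:,1]-.05)<.2)]
    for q in [Q]:
        print(c,len(q),np.median(q[:,2]),cv2.minAreaRect((q[:,:2]*1000).astype(np.float32)))
    pts.append(Q)
    # lid plane: beige pad
    m=(P[...,2]>.08)&(P[...,2]<.3)&(b[...,2]>120)&(b[...,1]>100)&(b[...,0]<150)&(r["depth"]>0)&(P[...,1]<-.04)&(P[...,1]>-.25)&(abs(P[...,0]-.58)<.17)
    Q=P[m];
    if len(Q)>100:
        for _ in range(3):
            mu=np.median(Q,0);u,s,vt=np.linalg.svd(Q-Q.mean(0),full_matrices=False);n=vt[2];e=(Q-Q.mean(0))@n;Q=Q[abs(e)<max(.004,np.std(e)*1.5)]
        print(" lid n",n.round(3),Q.mean(0).round(3),len(Q),Q.min(0).round(3),Q.max(0).round(3))
    # case pts fit
Q=np.vstack(pts[:2])
def cost(p):
    cx,cy,a=p;c,s=np.cos(a),np.sin(a);d=Q[:,:2]-[cx,cy];x=c*d[:,0]+s*d[:,1];y=-s*d[:,0]+c*d[:,1]
    e=np.stack([abs(abs(x)-.1375),abs(abs(y)-.1115)]).min(0)
    return np.minimum(e,.012).sum()
best=min((minimize(cost,[.562,.05,a],method="Nelder-Mead",options=dict(initial_simplex=[[.562,.05,a],[.572,.05,a],[.562,.06,a],[.562,.05,a+.05]])) for a in np.arange(-.1,.4,.05)),key=lambda s:s.fun)
print(best.x,best.fun/len(Q))
```

```text
scene 1469 0.041145762068894975 ((549.377197265625, 42.67516326904297), (310.63665771484375, 246.9589385986328), 7.431361675262451)
 lid n [-0.121  0.925  0.36 ] [ 0.622 -0.102  0.127] 1632 [ 0.454 -0.161  0.08 ] [ 0.716 -0.071  0.224]
wrist 1276 0.04213136348132537 ((564.9652099609375, 37.28614044189453), (277.4874267578125, 247.98294067382812), 7.47028923034668)
 lid n [ 0.121 -0.926 -0.359] [ 0.627 -0.097  0.116] 4394 [ 0.539 -0.114  0.088] [ 0.714 -0.083  0.137]
side 818 0.03963587100985394 ((545.303955078125, 39.599876403808594), (311.82781982421875, 255.7772216796875), 7.901470184326172)
 lid n [-0.12   0.926  0.357] [ 0.572 -0.121  0.157] 3323 [ 0.442 -0.167  0.08 ] [ 0.716 -0.073  0.242]
[0.56516752 0.04437667 0.1179756 ] 0.004522066947598014
```

```bash
cat >> h.py <<'E'
CX,CY,A=.5635,.0485,.130
R=np.array([[np.cos(A),-np.sin(A),0],[np.sin(A),np.cos(A),0],[0,0,1]])
def w(p): return R@np.asarray(p,float)+[CX,CY,0]
def cs(p): return R.T@(np.asarray(p)-[CX,CY,0])
E
python3 - <<'E'
import h
from h import *
from scipy.optimize import minimize
for c in ["wrist","scene"]:
    r=imaging.read_camera(c);f=cv2.resize(r["frame"],None,fx=1.5,fy=1.5,interpolation=cv2.INTER_CUBIC)
    for pts,col in [([(-.14,-.114,.042),(.14,-.114,.042),(.14,.114,.042),(-.14,.114,.042)],(0,255,0)),([(-.14,.114,0),(.14,.114,0),(.14,.114,.042)],(255,255,0)),([(-.132,-.011,.042),(-.132,.109,.042),(-.002,.109,.042),(-.002,-.011,.042)],(255,0,0))]:
        q=np.array([proj(r,w(p))*1.5 for p in pts]).astype(int);cv2.polylines(f,[q],len(pts)==4,col,1)
    t=np.linspace(0,6.28,60);n=np.array([0,np.cos(.31),-np.sin(.31)]);v=np.array([0,np.sin(.31),np.cos(.31)])
    C=np.array([-.067,.121-.0381*v[1]/v[1]*0-.04*v[1],.044])
    q=np.array([proj(r,w(C+.04*(np.cos(a)*v+np.sin(a)*np.array([1,0,0]))))*1.5 for a in t]).astype(int);cv2.polylines(f,[q],True,(255,0,255),1)
    cv2.imwrite(f"pics/ov_{c}.png",f)
E
```

```text
(no output)
```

View pics/ov_wrist.png

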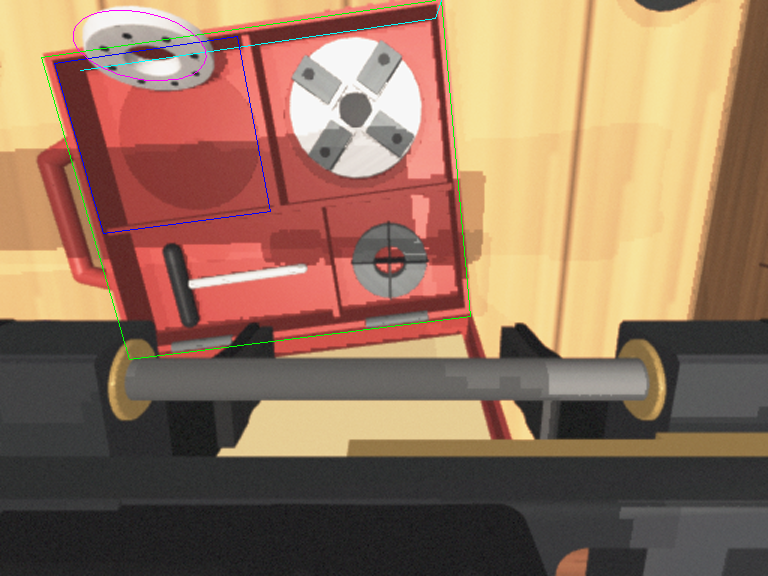

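View pics/ov_scene.png

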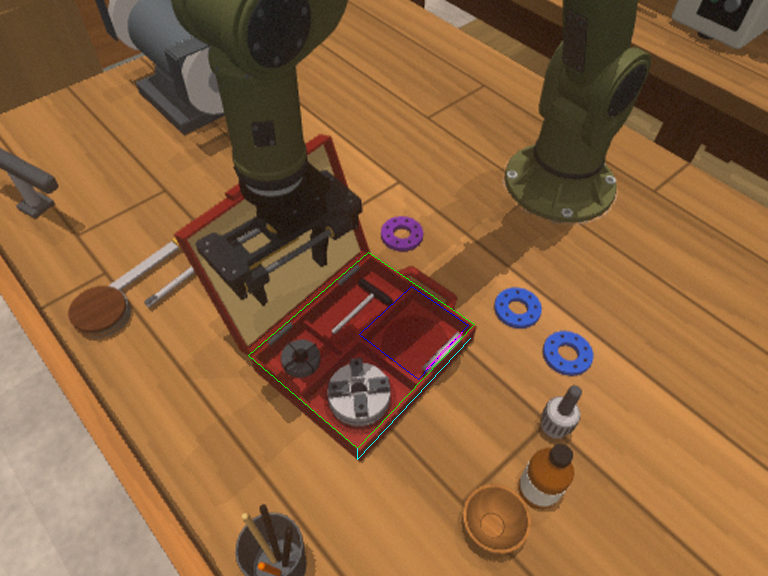

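The faceplate candidates in the scene view are the steel disc in the case at (296,236), blue rings at (345,205) and (379,235), and a purple ring at (268,155). I choose the steel one. It stands on edge inside the compartment, and the crop and overlay confirm it. Next I move to a spot in front of the case.

Emit:
servo_tool:
  targets:
    - [0,0.04,-0.034,0,-0.026]
    - [0,0.08,-0.068,0,-0.052]
    - [0,0.12,-0.102,0,-0.078]
    - [0,0.16,-0.136,0.02,-0.104]
    - [0,0.2,-0.17,0.04,-0.13]
  grip_force: 20

```text
time_s: 3.28
tool_pos: [0.4791, 0.2013, 0.1443]
tool_rot: [179.9, -0.0, 97.5]
force: [0.1, 1.0, 0.7]
grip_width: 0.0453
```

Emit:
servo_tool:
  targets:
    - [0,0,0,0,0]
    - [0,0,0,0,0]

```text
time_s: 3.52
tool_pos: [0.4805, 0.1996, 0.1446]
tool_rot: [179.9, 0.0, 97.4]
force: [0.8, -0.3, 0.9]
grip_width: 0.0248
```

```bash
cat > look.py <<'E'
import sys
from h import *
n=sys.argv[1]
o=monitor.get_obs();print(round(o["time_s"],2),"case",cs(o["tool_pos"]).round(4),o["tool_rot"].round(1),o["force"].round(1),o["grip_width"].round(3))
for c in sys.argv[2:]:
    r=imaging.read_camera(c);f=r["frame"]
    f={"scene":f[80:310,110:330],"side":f[90:270,150:340],"wrist":f}[c]
    k=1.5 if c=="wrist" else 2.5
    cv2.imwrite(f"pics/{n}_{c}.png",cv2.resize(f,None,fx=k,fy=k,interpolation=cv2.INTER_CUBIC))
E
python3 look.py a wrist scene
```

```text
Traceback (most recent call last):
  File "look.py", line 4, in <module>
    o=monitor.get_obs();print(round(o["time_s"],2),"case",cs(o["tool_pos"]).round(4),o["tool_rot"].round(1),o["force"].round(1),o["grip_width"].round(3))
                                                                                                                                ^^^^^^^^^^^^^^^^^^^^^
AttributeError: 'float' object has no attribute 'round'
```

```bash
sed -i 's/o\["grip_width"\].round(3)/round(o["grip_width"],3)/' look.py; python3 look.py a wrist side
```

```text
3.52 case [-0.0627  0.1605  0.1446] [179.9   0.   97.4] [ 0.8 -0.3  0.9] 0.025
```

View pics/a_wrist.png

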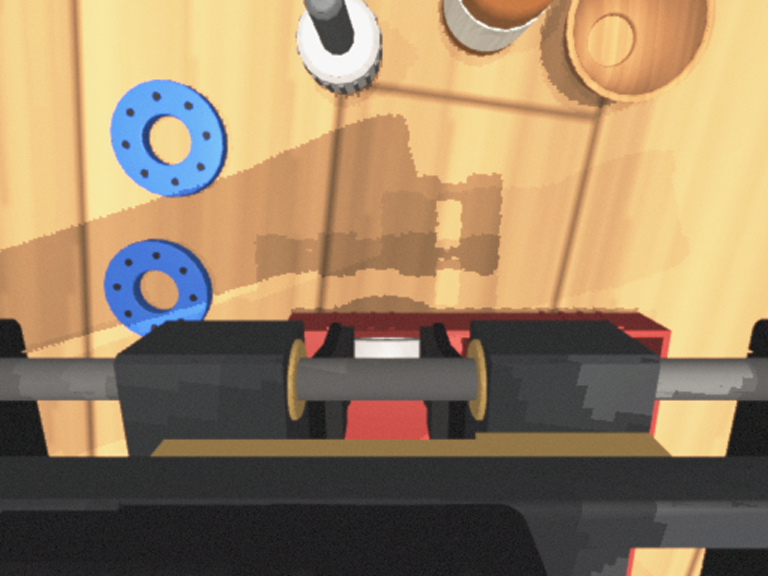

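View pics/a_side.png

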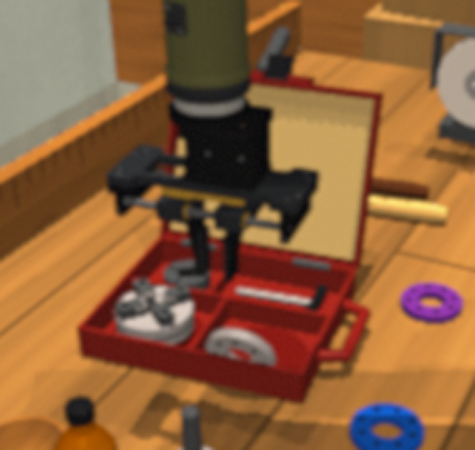

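Emit:
servo_tool:
  targets:
    - [0,0,0,0.025,0]
    - [0,0,0,0.05,0]
    - [0,0,0,0.076,0]
    - [0,0,0,0.076,0]
    - [0,0,0,0.076,0]

```text
time_s: 4.25
tool_pos: [0.4812, 0.1997, 0.0694]
tool_rot: [179.9, -0.0, 97.4]
force: [-0.5, -0.3, -0.1]
grip_width: 0.0004
```

```bash
python3 look.py b side scene
```

```text
4.25 case [-0.062   0.1606  0.0694] [179.9  -0.   97.4] [-0.5 -0.3 -0.1] 0.0
```

View pics/b_side.png

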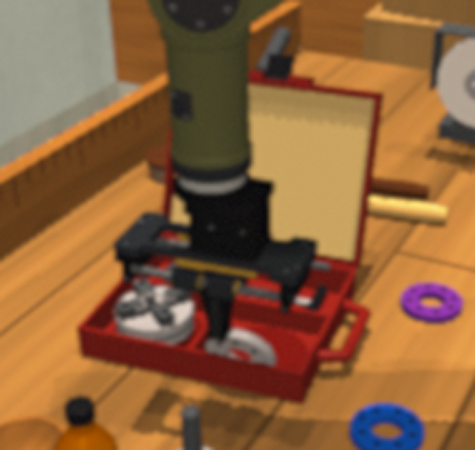

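View pics/b_scene.png

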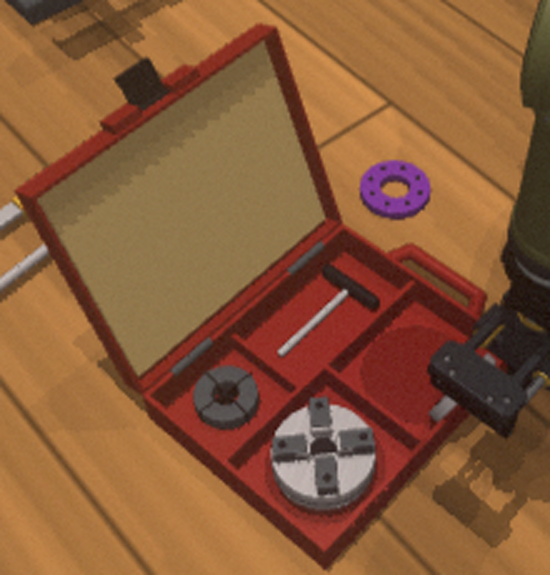

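Emit:
servo_tool:
  targets:
    - [0,-0.01,0,0.005,0]
    - [0,-0.02,0,0.005,0]
    - [0,-0.027,0,0.005,0]
    - [0,-0.034,0,0.005,0]
    - [0,-0.041,0,0.005,0]

```text
time_s: 4.97
tool_pos: [0.4855, 0.1588, 0.0633]
tool_rot: [180.0, 0.0, 97.4]
force: [0.0, 0.8, 0.2]
grip_width: 0.0005
```

Emit:
servo_tool:
  targets:
    - [0,-0.006,0,0,0]
    - [0,-0.012,0,0,0]
    - [0,-0.018,0,0,0]
    - [0,-0.024,0,0,0]
    - [0,-0.03,0,0,0]

```text
time_s: 5.6
tool_pos: [0.4893, 0.1292, 0.0633]
tool_rot: [180.0, 0.0, 97.5]
force: [0.1, -0.8, -0.9]
grip_width: -0.0001
```

```bash
python3 look.py c side scene
```

```text
5.6 case [-0.0632  0.0896  0.0633] [180.    0.   97.5] [ 0.1 -0.8 -0.9] -0.0
```

View pics/c_side.png

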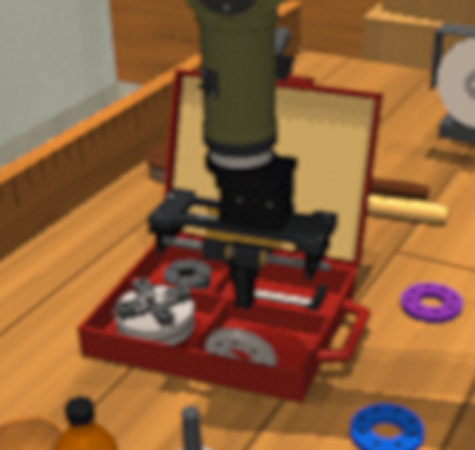

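View pics/c_scene.png

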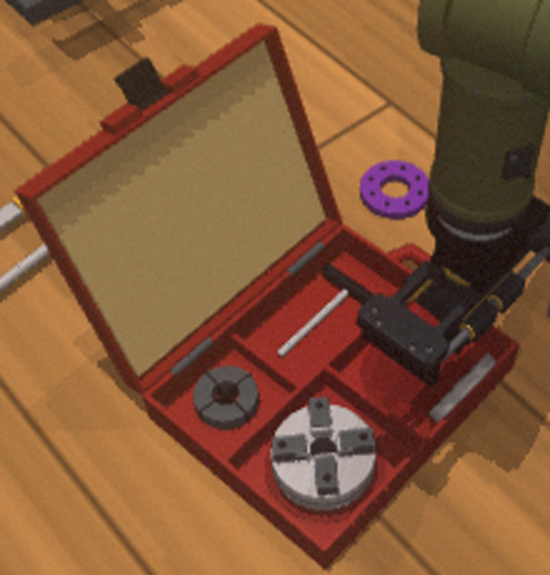

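Run:
```python
from h import *
r=imaging.read_camera("side");cv2.imwrite("pics/d_side.png",cv2.resize(r["frame"][195:260,215:305],None,fx=8,fy=8,interpolation=cv2.INTER_CUBIC))
P=cloud(r);
r2=imaging.read_camera("scene");cv2.imwrite("pics/d_scene.png",cv2.resize(r2["frame"][190:270,230:330],None,fx=7,fy=7,interpolation=cv2.INTER_CUBIC))
for r in (r,r2):
    P=cloud(r);b=r["frame"].astype(int);C=(P-[CX,CY,0])@R
    m=(abs(C[...,0]+.063)<.045)&(C[...,1]>-.01)&(C[...,1]<.15)&(C[...,2]>.008)&(C[...,2]<.1)&(abs(b[...,2]-b[...,1])<35)&(b.sum(-1)>250)
    q=C[m];print(len(q));
    for i in np.argsort(q[:,2])[::max(1,len(q)//14)]: print(q[i].round(3))
```

```text
210
[-0.049  0.098  0.035]
[-0.034  0.113  0.046]
[-0.095  0.114  0.051]
[-0.092  0.114  0.054]
[-0.075  0.117  0.058]
[-0.097  0.119  0.061]
[-0.049  0.118  0.063]
[-0.041  0.12   0.066]
[-0.053  0.12   0.069]
[-0.09   0.116  0.071]
[-0.044  0.119  0.074]
[-0.063  0.122  0.076]
[-0.084  0.123  0.078]
[-0.059  0.119  0.08 ]
143
[-0.025  0.109  0.043]
[-0.027  0.115  0.053]
[-0.028  0.117  0.058]
[-0.03   0.108  0.063]
[-0.035  0.11   0.068]
[-0.034  0.116  0.071]
[-0.039  0.12   0.074]
[-0.046  0.123  0.076]
[-0.043  0.12   0.077]
[-0.043  0.116  0.078]
[-0.076  0.122  0.078]
[-0.072  0.114  0.08 ]
[-0.053  0.122  0.081]
[-0.064  0.12   0.082]
[-0.055  0.115  0.084]
```

View pics/d_side.png

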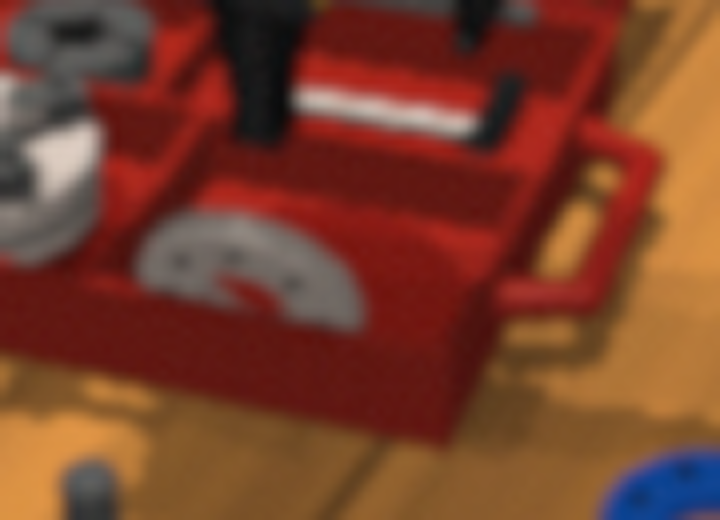

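View pics/d_scene.png

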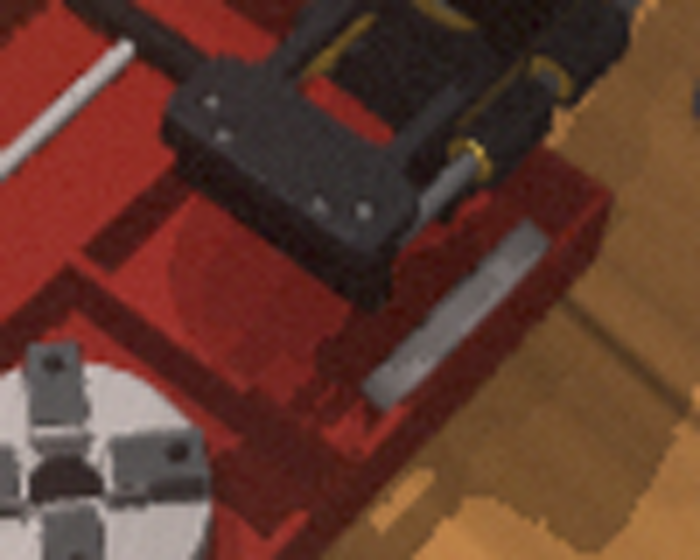

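Run:
```python
from h import *
o=monitor.get_obs();print(o["tool_pos"],o["qpos"].round(2))
for c in ["side","scene","wrist"]:
    r=imaging.read_camera(c);p=proj(r,o["tool_pos"]);print(c,p)
    f=r["frame"].copy();b=f.copy()
    P=cloud(r);C=(P-[CX,CY,0])@R
    br=r["frame"].sum(-1)
    m=(br<130)&(P[...,2]>.05)&(P[...,2]<.13)&(abs(C[...,0]+.063)<.05)&(C[...,1]<.13)&(C[...,1]>-.05)
    if c!="wrist":
        q=C[m];i=np.argsort(q[:,2])[:20];print(q[i].round(3))
    f=cv2.resize(f,None,fx=1.5,fy=1.5);cv2.drawMarker(f,tuple(int(x*1.5) for x in p),(0,255,0),0,12);cv2.imwrite(f"pics/e_{c}.png",f)
```

```text
[0.48926358 0.12960215 0.06329226] [ -7.41   7.05 -11.07 111.39   1.53  61.69 -11.68]
side [247.2785491 222.3417288]
[[-0.073  0.1    0.101]
 [-0.058  0.1    0.101]
 [-0.064  0.099  0.102]
 [-0.067  0.1    0.103]
 [-0.073  0.099  0.103]
 [-0.07   0.1    0.103]
 [-0.063  0.098  0.104]
 [-0.076  0.099  0.104]
 [-0.058  0.1    0.104]
 [-0.061  0.1    0.105]
 [-0.076  0.092  0.106]
 [-0.07   0.099  0.106]
 [-0.066  0.097  0.107]
 [-0.068  0.102  0.107]
 [-0.076  0.099  0.107]
 [-0.075  0.089  0.107]
 [-0.064  0.099  0.108]
 [-0.059  0.101  0.108]
 [-0.074  0.103  0.109]
 [-0.062  0.102  0.11 ]]
scene [289.58524658 226.11991963]
[[-0.056  0.098  0.101]
 [-0.059  0.102  0.102]
 [-0.071  0.1    0.103]
 [-0.056  0.1    0.103]
 [-0.072  0.102  0.104]
 [-0.063  0.101  0.104]
 [-0.066  0.101  0.105]
 [-0.058  0.101  0.107]
 [-0.07   0.1    0.108]
 [-0.072  0.102  0.108]
 [-0.055  0.101  0.109]
 [-0.066  0.101  0.11 ]
 [-0.061  0.101  0.111]
 [-0.056  0.091  0.114]
 [-0.055  0.102  0.115]
 [-0.056  0.088  0.116]
 [-0.056  0.09   0.117]
 [-0.055  0.088  0.121]
 [-0.056  0.093  0.121]
 [-0.054  0.091  0.125]]
wrist [257.85301383 213.10820077]
```

View pics/e_wrist.png

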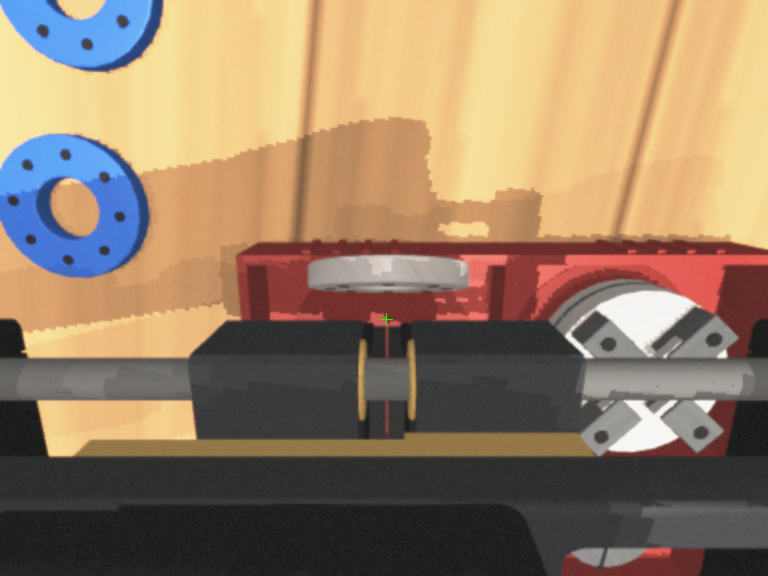

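View pics/e_side.png

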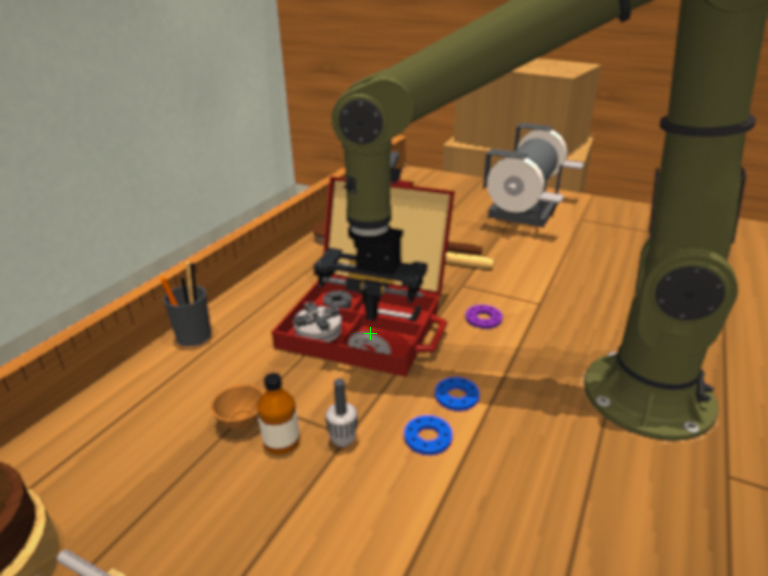

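Run:
```python
from h import *
r=imaging.read_camera("scene")
for s in (-1,1):
  for dz in (0,.038): print(s,dz,(proj(r,[.6494+s*.05,0,.1831+dz])-[110,80])*2.6)
r=imaging.read_camera("side");p=proj(r,[.4893,.1296,.101]);print(p)
# finger lowest in both cams, dark px near TCP column
for c in ["side","scene"]:
    r=imaging.read_camera(c);P=cloud(r);C=(P-[CX,CY,0])@R;b=r["frame"].astype(int)
    m=(abs(C[...,0]+.063)<.02)&(abs(C[...,1]-.09)<.02)&(C[...,2]>.02)&(C[...,2]<.16)
    print(c,np.histogram(C[m][:,2],bins=np.arange(.02,.17,.01)))
    sel=m&(C[...,2]<.1);print(b[sel][:8],C[sel][:8].round(3))
```

```text
-1 0 [270.60859403 273.6386115 ]
-1 0.038 [267.63361067 243.68089483]
1 0 [168.36600752 340.49525883]
1 0.038 [161.21310677 311.63316437]
[246.91478155 211.28665482]
side (array([ 1,  8,  2,  0,  0,  0,  0,  0, 22, 29, 25, 31, 37, 30,  0]), array([0.02, 0.03, 0.04, 0.05, 0.06, 0.07, 0.08, 0.09, 0.1 , 0.11, 0.12,
       0.13, 0.14, 0.15, 0.16, 0.17]))
[[ 81  85 108]
 [ 65  70 112]
 [ 80  85 105]
 [ 73  78 110]
 [ 60  66 115]
 [ 65  70  99]
 [ 70  76 103]
 [ 66  71 106]] [[-0.049  0.104  0.043]
 [-0.05   0.1    0.041]
 [-0.048  0.103  0.039]
 [-0.051  0.101  0.038]
 [-0.053  0.099  0.037]
 [-0.05   0.107  0.039]
 [-0.051  0.103  0.036]
 [-0.053  0.1    0.034]]
scene (array([ 7,  4,  1,  0,  0,  0,  0,  0, 13,  4,  5,  7,  1,  0,  0]), array([0.02, 0.03, 0.04, 0.05, 0.06, 0.07, 0.08, 0.09, 0.1 , 0.11, 0.12,
       0.13, 0.14, 0.15, 0.16, 0.17]))
[[26 28 53]
 [39 41 57]
 [46 50 62]
 [49 52 73]
 [49 52 72]
 [52 53 78]
 [52 52 77]
 [36 44 65]] [[-0.081  0.1    0.045]
 [-0.081  0.098  0.039]
 [-0.078  0.098  0.036]
 [-0.076  0.097  0.033]
 [-0.075  0.095  0.028]
 [-0.069  0.096  0.031]
 [-0.067  0.095  0.029]
 [-0.066  0.093  0.023]]
```

Run:
```python
from h import *
for c in ["side","scene"]:
    r=imaging.read_camera(c);P=cloud(r);C=(P-[CX,CY,0])@R;b=r["frame"].astype(int)
    for z in np.arange(.095,.3,.01):
        m=(abs(C[...,0]+.063)<.13)&(abs(C[...,1]-.09)<.08)&(abs(C[...,2]-z)<.005)
        q=C[m]
        if len(q):print(c,round(z,3),len(q),np.percentile(q,2,axis=0)[:2].round(3),np.percentile(q,98,axis=0)[:2].round(3))
```

```text
side 0.105 24 [-0.076  0.082] [-0.059  0.103]
side 0.115 28 [-0.076  0.081] [-0.059  0.102]
side 0.125 25 [-0.077  0.086] [-0.058  0.102]
side 0.135 31 [-0.079  0.081] [-0.057  0.104]
side 0.145 37 [-0.081  0.088] [-0.054  0.103]
side 0.155 29 [-0.082  0.097] [-0.052  0.103]
side 0.165 4 [-0.093  0.101] [-0.056  0.103]
side 0.175 90 [-0.154  0.066] [0.017 0.129]
side 0.185 255 [-0.153  0.06 ] [0.016 0.13 ]
side 0.195 208 [-0.16  0.07] [0.018 0.13 ]
side 0.205 233 [-0.161  0.07 ] [0.023 0.128]
side 0.215 579 [-0.161  0.056] [0.026 0.127]
side 0.225 107 [-0.117  0.075] [-0.051  0.119]
side 0.235 115 [-0.117  0.077] [-0.052  0.118]
side 0.245 109 [-0.117  0.076] [-0.052  0.115]
side 0.255 47 [-0.117  0.072] [-0.054  0.114]
side 0.265 122 [-0.117  0.06 ] [-0.055  0.13 ]
side 0.275 207 [-0.116  0.058] [-0.037  0.129]
side 0.285 131 [-0.102  0.082] [-0.037  0.126]
side 0.295 64 [-0.103  0.096] [-0.048  0.127]
scene 0.105 13 [-0.073  0.099] [-0.055  0.102]
scene 0.115 4 [-0.058  0.088] [-0.055  0.101]
scene 0.125 7 [-0.055  0.088] [-0.054  0.096]
scene 0.135 5 [-0.053  0.08 ] [-0.05   0.099]
scene 0.145 1 [-0.051  0.097] [-0.051  0.097]
scene 0.165 2 [-0.036  0.08 ] [-0.036  0.087]
scene 0.175 128 [-0.144  0.058] [0.023 0.129]
scene 0.185 282 [-0.144  0.066] [0.023 0.129]
scene 0.195 412 [-0.144  0.055] [0.029 0.129]
scene 0.205 252 [-0.149  0.06 ] [0.031 0.128]
scene 0.215 932 [-0.154  0.058] [0.03  0.127]
scene 0.225 103 [-0.105  0.068] [-0.047  0.117]
scene 0.235 95 [-0.066  0.071] [-0.047  0.117]
scene 0.245 32 [-0.06   0.072] [-0.047  0.114]
scene 0.255 11 [-0.054  0.108] [-0.047  0.113]
scene 0.265 68 [-0.112  0.116] [-0.047  0.128]
scene 0.275 251 [-0.112  0.064] [-0.027  0.128]
scene 0.285 181 [-0.075  0.068] [-0.028  0.127]
scene 0.295 25 [-0.067  0.07 ] [-0.027  0.127]
```

The depth images put the real fingertip about 37 mm higher than the reported TCP, and the gripper body is shifted by the same amount. The finger therefore passed over the disc without touching it. I go back in front of the wall and repeat the push at the corrected height.

Emit:
servo_tool:
  targets:
    - [0,0.025,0,0,0]
    - [0,0.05,0,0,0]
    - [0,0.07,0,0,0]
    - [0,0.07,0,0.018,0]
    - [0,0.07,0,0.036,0]

```text
time_s: 6.88
tool_pos: [0.4799, 0.1976, 0.0256]
tool_rot: [-180.0, 0.1, 97.4]
force: [-0.1, 0.4, -0.3]
grip_width: 0.0005
```

Emit:
servo_tool:
  targets:
    - [0,0,0,0,0]
    - [0,-0.008,0,0,0]
    - [0,-0.016,0,0,0]
    - [0,-0.023,0,0,0]
    - [0,-0.03,0,0,0]

```text
time_s: 7.5
tool_pos: [0.4845, 0.1687, 0.0277]
tool_rot: [179.9, -0.0, 97.4]
force: [0.5, 0.6, 0.3]
grip_width: 0.0006
```

Emit:
servo_tool:
  targets:
    - [0,-0.005,0,0,0]
    - [0,-0.01,0,0,0]
    - [0,-0.015,0,0,0]
    - [0,-0.02,0,0,0]
    - [0,-0.025,0,0,0]

```text
time_s: 8.12
tool_pos: [0.4873, 0.1442, 0.0272]
tool_rot: [180.0, 0.0, 97.5]
force: [0.7, -0.1, 0.8]
grip_width: 0.0004
```

```bash
python3 look.py f side scene
```

```text
8.12 case [-0.0632  0.1047  0.0272] [180.    0.   97.5] [ 0.7 -0.1  0.8] 0.0
```

View pics/f_side.png

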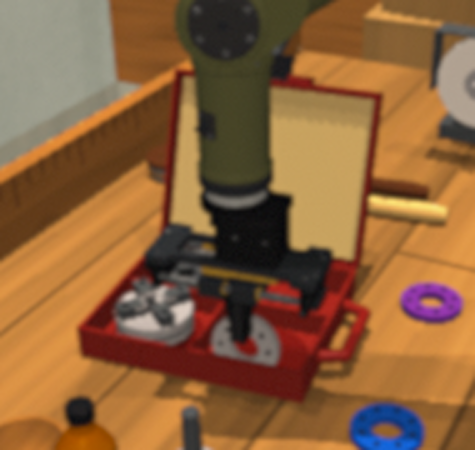

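View pics/f_scene.png

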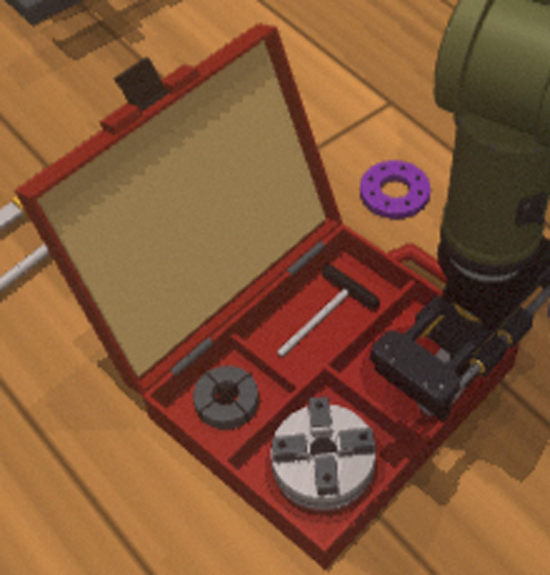

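The disc is now about upright, so I keep pushing.

Emit:
servo_tool:
  targets:
    - [0,-0.006,0,0,0]
    - [0,-0.012,0,0,0]
    - [0,-0.018,0,0,0]
    - [0,-0.024,0,0,0]
    - [0,-0.03,0,0,0]

```text
time_s: 8.85
tool_pos: [0.4912, 0.1142, 0.0273]
tool_rot: [180.0, 0.0, 97.4]
force: [0.5, 0.2, 0.2]
grip_width: 0.0006
```

```bash
python3 look.py g side scene
```

```text
8.85 case [-0.0632  0.0745  0.0273] [180.    0.   97.4] [0.5 0.2 0.2] 0.001
```

View pics/g_side.png

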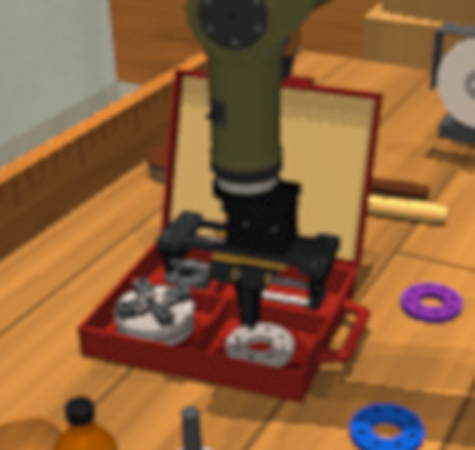

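Emit:
servo_tool:
  targets:
    - [0,0,0,-0.03,0]
    - [0,0,0,-0.08,0]
    - [0,0,0,-0.13,0]
    - [0,0,0,-0.18,0]
    - [0,0,0,-0.245,0]

```text
time_s: 9.57
tool_pos: [0.4903, 0.1147, 0.2707]
tool_rot: [-179.9, 0.0, 97.5]
force: [2.7, -0.2, -1.0]
grip_width: 0.0003
```

```bash
python3 look.py i side scene wrist
python3 - <<'E'
from h import *
for c in ["scene","wrist"]:
    r=imaging.read_camera(c);P=cloud(r);b=r["frame"].astype(int);C=(P-[CX,CY,0])@R
    m=(C[...,0]>-.13)&(C[...,0]<0)&(C[...,1]>-.01)&(C[...,1]<.11)&(C[...,2]>.009)&(C[...,2]<.09)&(abs(b[...,2]-b[...,1])<40)&(b.sum(-1)>240)
    q=C[m];print(c,len(q))
    if len(q)>20:
        print((q.min(0)/2+q.max(0)/2).round(3),np.percentile(q,[3,50,97],axis=0).round(3)); q=q[abs(q[:,2]-np.median(q[:,2]))<.005];u,s,v=np.linalg.svd(q-q.mean(0));print(v[2])
    # latch: dark points above lid edge
    m=(abs(C[...,0])<.03)&(C[...,1]<-.15)&(C[...,1]>-.3)&(C[...,2]>.2)&(C[...,2]<.34)&(b.sum(-1)<150)&(r["depth"]>0)
    q=C[m];
    if len(q): print("latch",len(q),np.percentile(q,[2,50,98],axis=0).round(3))
E
```

```text
9.57 case [-0.064   0.0751  0.2707] [-179.9    0.    97.5] [ 2.7 -0.2 -1. ] 0.0
scene 595
[-0.063  0.046  0.015] [[-0.098  0.011  0.012]
 [-0.061  0.047  0.016]
 [-0.027  0.082  0.019]]
[ 0.00237718 -0.0068102  -0.99997398]
latch 246 [[-0.018 -0.225  0.251]
 [-0.    -0.216  0.263]
 [ 0.017 -0.205  0.277]]
wrist 1663
[-0.063  0.046  0.014] [[-0.097  0.012  0.014]
 [-0.063  0.047  0.016]
 [-0.028  0.081  0.018]]
[1.06159344e-03 8.77893525e-04 9.99999051e-01]
```

View pics/i_scene.png

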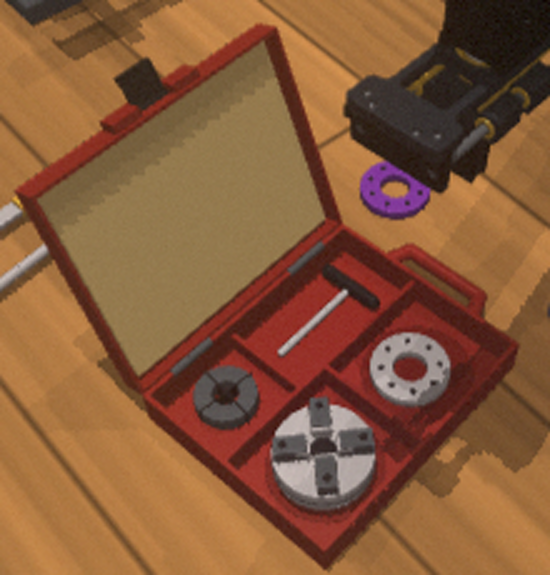

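View pics/i_wrist.png

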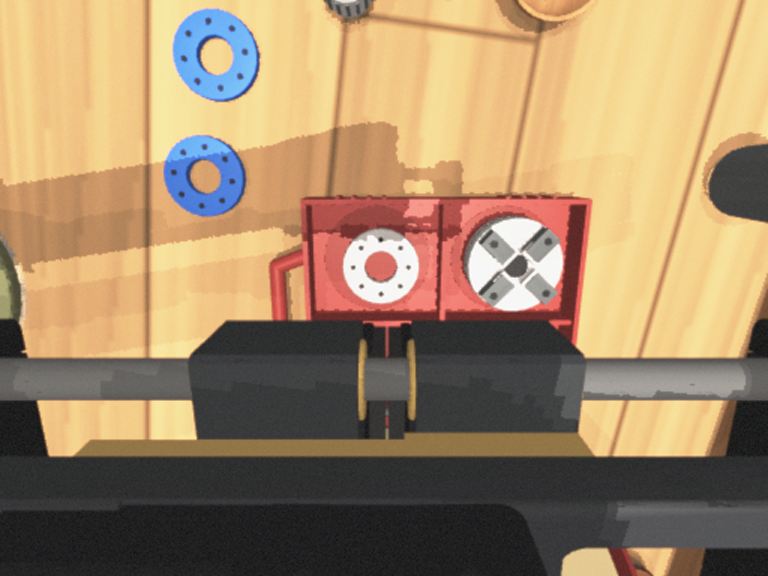

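View pics/i_side.png

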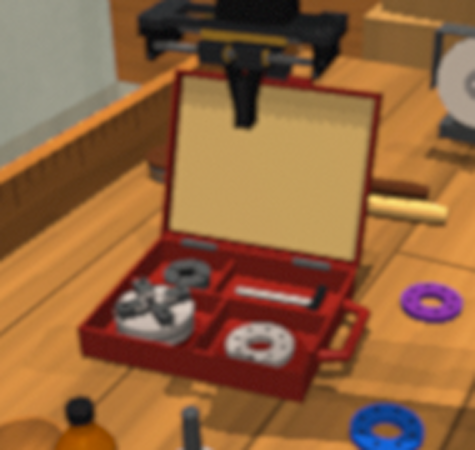

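The plate lies flat, with its face at about 16-17 mm over the whole disc. Next I go over to the back of the lid, turning the gripper 90° so that its body clears the latch.

Emit:
servo_tool:
  targets:
    - [0,-0.05,0.02,-0.01,0.17]
    - [0,-0.1,0.04,-0.01,0.34]
    - [0,-0.15,0.06,-0.01,0.51]
    - [0,-0.2,0.08,-0.01,0.68]
    - [0,-0.25,0.1,-0.01,0.85]

```text
time_s: 10.45
tool_pos: [0.6225, -0.1215, 0.2772]
tool_rot: [-179.8, 0.1, 48.4]
force: [0.6, 0.6, -0.1]
grip_width: 0.0005
```

```bash
python3 look.py j side
```

```text
10.45 case [ 0.0364 -0.1762  0.2772] [-1.798e+02  1.000e-01  4.840e+01] [ 0.6  0.6 -0.1] 0.001
```

View pics/j_side.png

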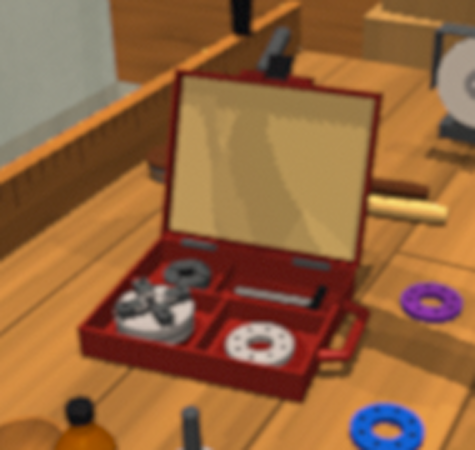

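Emit:
servo_tool:
  targets:
    - [0,-0.0155,0.037,0,0.18]
    - [0,-0.031,0.075,0,0.36]
    - [0,-0.0466,0.112,0,0.54]
    - [0,-0.0466,0.112,0,0.72]
    - [0,-0.0466,0.112,0,0.72]

```text
time_s: 11.12
tool_pos: [0.6754, -0.2289, 0.277]
tool_rot: [-179.9, 0.2, 7.6]
force: [-0.1, -0.1, -0.0]
grip_width: 0.0004
```

```bash
python3 look.py k scene
```

```text
11.12 case [ 0.075  -0.2896  0.277 ] [-179.9    0.2    7.6] [-0.1 -0.1 -0. ] 0.0
```

View pics/k_scene.png

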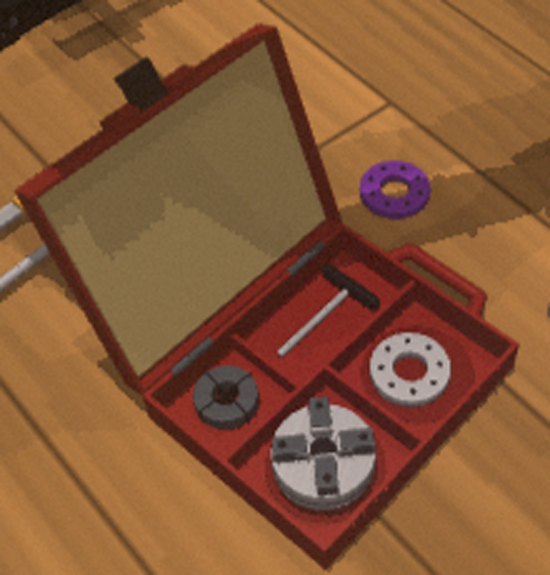

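Run:
```python
import numpy as np
s=.185
for t in np.arange(1.6,-.05,-.1):
    y=-.114+s*np.cos(t)-.028*np.sin(t)-.009; z=.042+s*np.sin(t)+.028*np.cos(t)
    print(round(t,2),"y",round(y,4),"zrep",round(z-.037,4))
```

```text
1.6 y -0.1564 zrep 0.1891
1.5 y -0.1378 zrep 0.1915
1.4 y -0.1191 zrep 0.1921
1.3 y -0.1005 zrep 0.1907
1.2 y -0.0821 zrep 0.1876
1.1 y -0.064 zrep 0.1826
1.0 y -0.0466 zrep 0.1758
0.9 y -0.0299 zrep 0.1673
0.8 y -0.0142 zrep 0.1572
0.7 y 0.0005 zrep 0.1456
0.6 y 0.0139 zrep 0.1326
0.5 y 0.0259 zrep 0.1183
0.4 y 0.0365 zrep 0.1028
0.3 y 0.0455 zrep 0.0864
0.2 y 0.0527 zrep 0.0692
0.1 y 0.0583 zrep 0.0513
-0.0 y 0.062 zrep 0.033
```

Emit:
servo_tool:
  targets:
    - [0,0,0,0.035,0]
    - [0,0,0,0.07,0]
    - [0,0,-0.01,0.1,0]
    - [0,0,-0.03,0.1,0]
    - [0,0,-0.045,0.1,0]

```text
time_s: 11.8
tool_pos: [0.671, -0.1818, 0.1813]
tool_rot: [-180.0, -0.1, 7.7]
force: [1.1, 0.5, 0.9]
grip_width: 0.0007
```

```bash
python3 look.py l scene side
```

```text
11.8 case [ 0.0767 -0.2423  0.1813] [-1.8e+02 -1.0e-01  7.7e+00] [1.1 0.5 0.9] 0.001
```

View pics/l_scene.png

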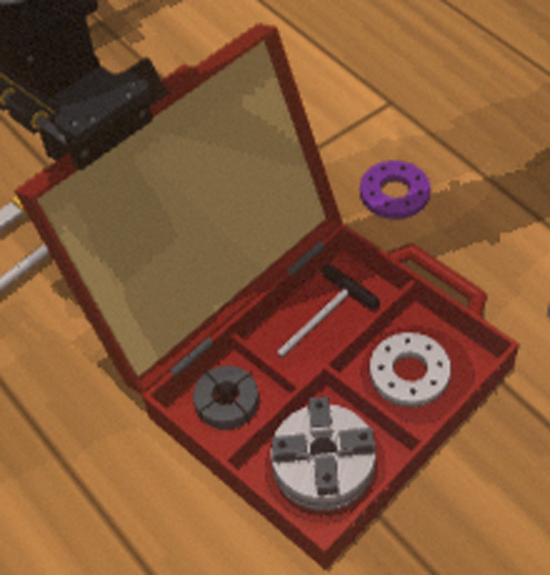

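View pics/l_side.png

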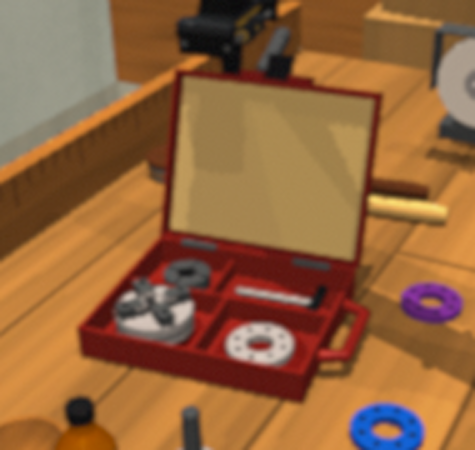

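Emit:
servo_tool:
  targets:
    - [0,0,-0.015,0,0]
    - [0,0,-0.03,-0.004,0]
    - [0,0,-0.048,-0.007,0]
    - [0,0,-0.066,-0.01,0]
    - [0,0,-0.085,-0.011,0]

```text
time_s: 12.52
tool_pos: [0.6605, -0.1028, 0.1939]
tool_rot: [179.7, -0.3, 7.3]
force: [0.6, -4.1, 4.6]
grip_width: 0.0007
```

```bash
python3 look.py m scene side
```

```text
12.53 case [ 0.0766 -0.1626  0.1939] [179.7  -0.3   7.3] [ 0.6 -4.1  4.6] 0.001
```

View pics/m_scene.png

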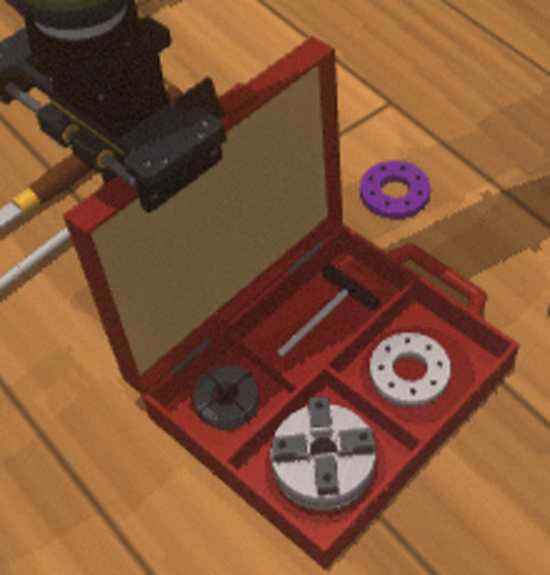

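View pics/m_side.png

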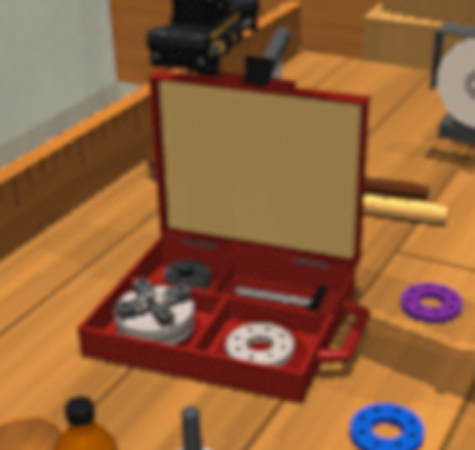

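Emit:
servo_tool:
  targets:
    - [0,0,-0.022,-0.003,0]
    - [0,0,-0.041,-0.004,0]
    - [0,0,-0.06,-0.003,0]
    - [0,0,-0.078,0,0]
    - [0,0,-0.096,0.005,0]

```text
time_s: 13.25
tool_pos: [0.6463, -0.0035, 0.1856]
tool_rot: [-180.0, 0.0, 7.5]
force: [0.6, -2.1, 0.7]
grip_width: 0.0007
```

```bash
python3 look.py n scene side
```

```text
13.25 case [ 0.0754 -0.0623  0.1856] [-180.     0.     7.5] [ 0.6 -2.1  0.7] 0.001
```

View pics/n_scene.png

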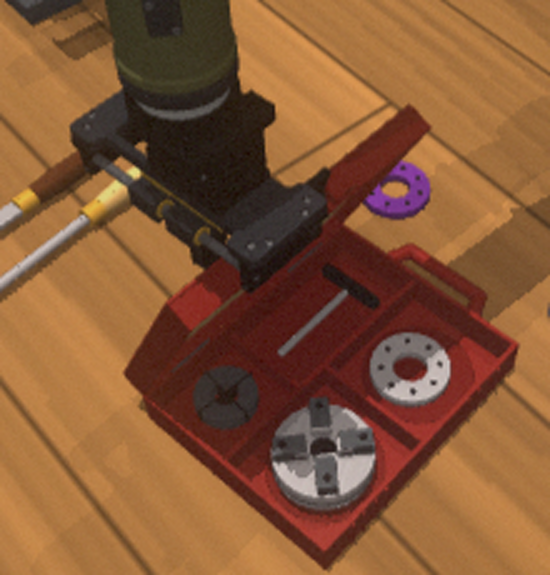

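View pics/n_side.png

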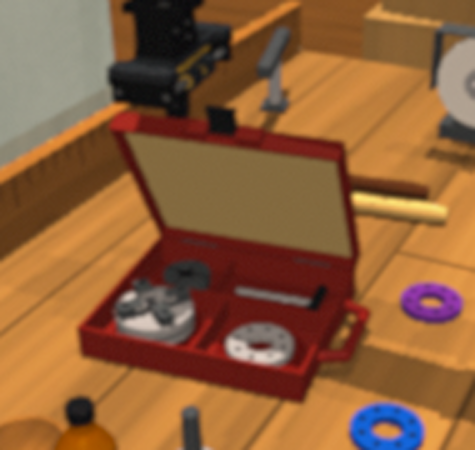

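Emit:
servo_tool:
  targets:
    - [0,0,-0.0175,0.007,0]
    - [0,0,-0.034,0.0155,0]
    - [0,0,-0.05,0.0255,0]
    - [0,0,-0.0645,0.037,0]
    - [0,0,-0.078,0.05,0]

```text
time_s: 13.98
tool_pos: [0.6364, 0.0741, 0.135]
tool_rot: [-180.0, -0.0, 7.5]
force: [0.7, 0.5, 2.2]
grip_width: 0.0003
```

Emit:
servo_tool:
  targets:
    - [0,0,-0.012,0.0145,0]
    - [0,0,-0.0225,0.03,0]
    - [0,0,-0.0315,0.0465,0]
    - [0,0,-0.039,0.064,0]
    - [0,0,-0.0445,0.082,0]

```text
time_s: 14.6
tool_pos: [0.6305, 0.1169, 0.0524]
tool_rot: [-180.0, 0.0, 7.5]
force: [0.3, -0.4, 1.5]
grip_width: 0.0005
```

```bash
python3 look.py o scene side
```

```text
14.6 case [0.0753 0.0592 0.0524] [-180.     0.     7.5] [ 0.3 -0.4  1.5] 0.0
```

View pics/o_scene.png

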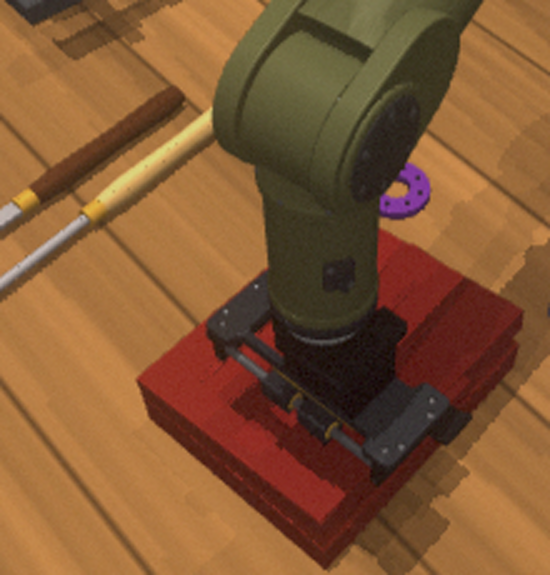

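View pics/o_side.png

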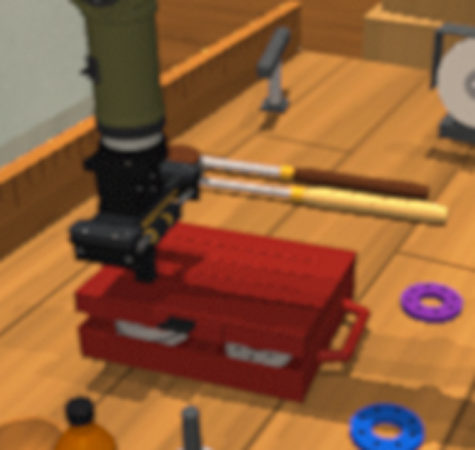

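Emit:
servo_tool:
  targets:
    - [0,0,-0.002,0.006,0]
    - [0,0,-0.003,0.011,0]
    - [0,0,-0.003,0.016,0]
    - [0,0,-0.003,0.019,0]

```text
time_s: 15.2
tool_pos: [0.6306, 0.1198, 0.0348]
tool_rot: [-180.0, -0.0, 7.5]
force: [0.0, 0.5, 1.3]
grip_width: 0.0007
```

Emit:
servo_tool:
  targets:
    - [0,0,0,0.003,0]
    - [0,0,0,0.004,0]

```text
time_s: 15.45
tool_pos: [0.6307, 0.1197, 0.0321]
tool_rot: [-180.0, -0.0, 7.5]
force: [-3.8, -0.2, 10.0]
grip_width: 0.0005
```

```bash
python3 look.py p side
```

```text
15.45 case [0.0759 0.0619 0.0321] [-180.    -0.     7.5] [-3.8 -0.2 10. ] 0.0
```

View pics/p_side.png

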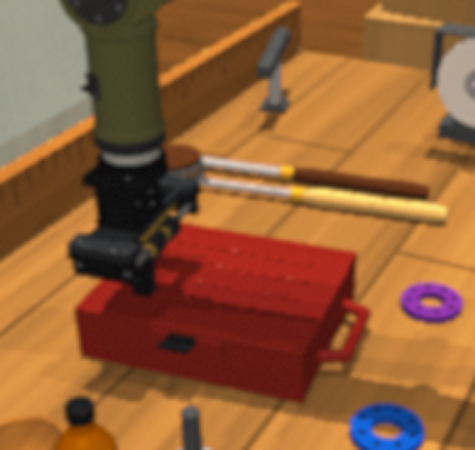

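Emit:
servo_tool:
  targets:
    - [0,0,0,0.003,0]
    - [0,0,0,0.005,0]
    - [0,0,0,0.005,0]
    - [0,0,0,0.005,0]

```text
time_s: 16.0
tool_pos: [0.6308, 0.1198, 0.0319]
tool_rot: [-180.0, -0.1, 7.5]
force: [-12.4, -1.5, 29.5]
grip_width: 0.0009
```

Emit:
servo_tool:
  targets:
    - [0,0,0,-0.02,0]
    - [0,0,0,-0.05,0]
    - [0,0,-0.04,-0.06,0]
    - [0,-0.03,-0.09,-0.06,0]
    - [0,-0.076,-0.115,-0.06,0]

```text
time_s: 16.62
tool_pos: [0.5391, 0.227, 0.0858]
tool_rot: [-179.9, -0.1, 7.7]
force: [-0.0, 0.1, -0.2]
grip_width: 0.0003
```

```bash
python3 look.py q side wrist
python3 - <<'E'
from h import *
for c in ["scene","side"]:
    r=imaging.read_camera(c);P=cloud(r);b=r["frame"].astype(int);C=(P-[CX,CY,0])@R
    red=(b[...,2]>2*b[...,1])
    m=red&(abs(C[...,0])<.13)&(abs(C[...,1])<.105)&(C[...,2]>.06)&(C[...,2]<.1)
    q=C[m];A_=np.c_[q[:,:2],np.ones(len(q))];print(c,len(q),np.linalg.lstsq(A_,q[:,2],rcond=None)[0].round(4),np.median(q[:,2]))
    m=(abs(C[...,0])<.03)&(C[...,1]>.116)&(C[...,1]<.17)&(C[...,2]>.015)&(C[...,2]<.1)&(b.sum(-1)<160)
    q=C[m];
    if len(q): print("latch",len(q),np.percentile(q,[2,50,98],axis=0).round(3))
E
```

```text
16.62 case [-0.0011  0.1801  0.0858] [-1.799e+02 -1.000e-01  7.700e+00] [-0.   0.1 -0.2] 0.0
scene 7840 [-0.0001 -0.0005  0.0696] 0.06959789322027177
latch 305 [[-0.027  0.116  0.052]
 [ 0.     0.128  0.064]
 [ 0.027  0.149  0.07 ]]
side 2181 [ 0.0003 -0.0001  0.0697] 0.06966196645763933
latch 226 [[-0.029  0.116  0.017]
 [-0.003  0.123  0.062]
 [ 0.028  0.15   0.07 ]]
```

View pics/q_side.png

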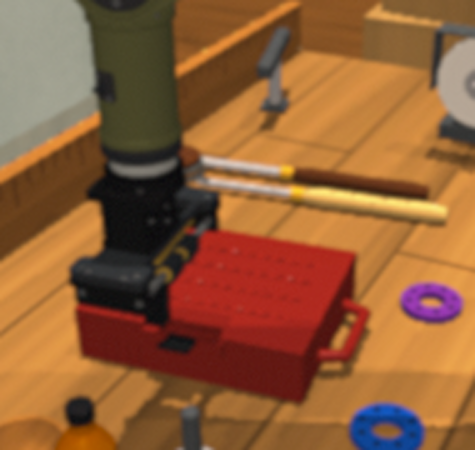

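View pics/q_wrist.png

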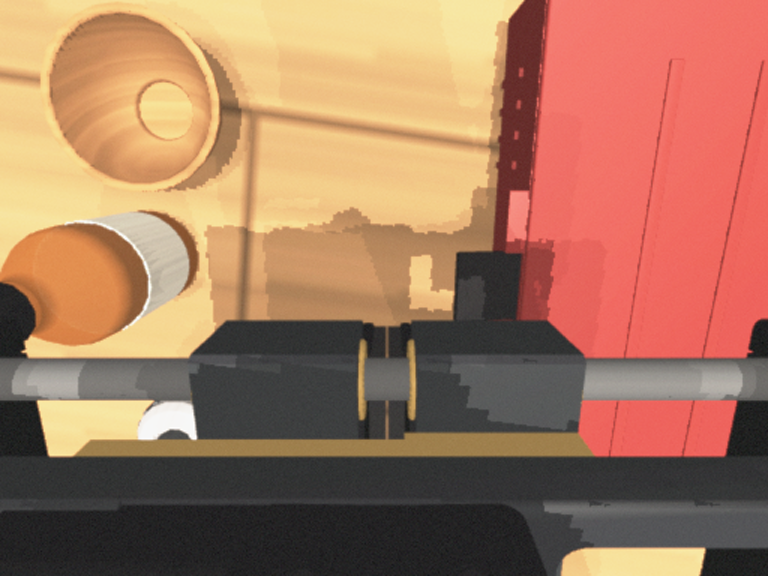

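Emit:
servo_tool:
  targets:
    - [0,0,0.032,0.02,0]
    - [0,0,0.032,0.045,0]
    - [0,0,0.032,0.06,0]
    - [0,0,0.032,0.072,0]
    - [0,0,0.032,0.084,0]

```text
time_s: 17.45
tool_pos: [0.5451, 0.1922, 0.0017]
tool_rot: [-180.0, -0.1, 7.5]
force: [0.6, 0.5, 0.5]
grip_width: 0.0005
```

Emit:
servo_tool:
  targets:
    - [0,0,0,0.007,0]
    - [0,0,0,0.013,0]
    - [0,0,0.003,0.013,0]
    - [0,0,0.006,0.013,0]
    - [0,0,0.009,0.013,0]

```text
time_s: 18.08
tool_pos: [0.5455, 0.1827, -0.011]
tool_rot: [-180.0, -0.0, 7.5]
force: [-0.7, 1.5, -0.8]
grip_width: 0.0004
```

```bash
python3 look.py r side
```

```text
18.07 case [-0.0004  0.1354 -0.011 ] [-180.    -0.     7.5] [-0.7  1.5 -0.8] 0.0
```

View pics/r_side.png

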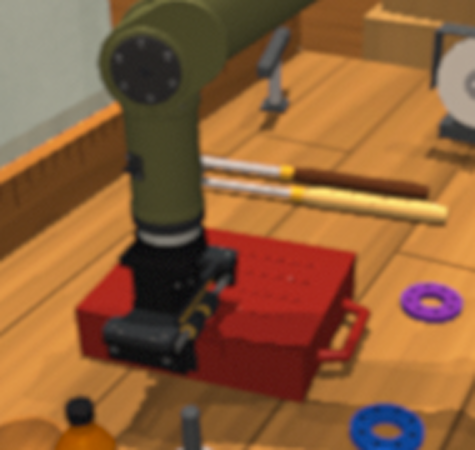

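Emit:
servo_tool:
  targets:
    - [0,0,0.002,0,0]
    - [0,0,0.004,0,0]
    - [0,0,0.006,0,0]

```text
time_s: 18.5
tool_pos: [0.5458, 0.1803, -0.011]
tool_rot: [-179.8, -0.1, 7.6]
force: [-0.5, 9.4, -2.0]
grip_width: 0.0007
```

Emit:
servo_tool:
  targets:
    - [0,0,0.002,0,0]
    - [0,0,0.004,0,0]
    - [0,0,0.004,0,0]

```text
time_s: 18.88
tool_pos: [0.5458, 0.1805, -0.011]
tool_rot: [-179.5, -0.1, 7.7]
force: [-0.5, 13.0, -3.4]
grip_width: 0.0001
```

Emit:
servo_tool:
  targets:
    - [0,0,-0.025,0,0]
    - [0,0,-0.05,0,0]
    - [0,0,-0.05,-0.04,0]
    - [0,0.05,-0.05,-0.09,0]
    - [0,0.1,-0.05,-0.13,0]

```text
time_s: 19.5
tool_pos: [0.633, 0.234, 0.1147]
tool_rot: [179.9, -0.1, 7.5]
force: [0.2, 1.2, 0.2]
grip_width: 0.0007
```

```bash
python3 look.py s wrist
python3 - <<'E'
from h import *
for c in ["scene","side"]:
    r=imaging.read_camera(c);P=cloud(r);b=r["frame"].astype(int);C=(P-[CX,CY,0])@R
    cv2.imwrite(f"pics/t_{c}.png",cv2.resize(r["frame"][190:290,180:300],None,fx=6,fy=6,interpolation=cv2.INTER_CUBIC))
    m=(abs(C[...,0])<.03)&(C[...,1]>.112)&(C[...,1]<.17)&(C[...,2]>.01)&(C[...,2]<.1)&(b[...,2]<1.6*b[...,1])
    q=C[m];print(c,len(q))
    for k in np.argsort(q[:,2])[::max(1,len(q)//12)]: print(q[k].round(3))
E
```

```text
19.5 case [0.0929 0.1749 0.1147] [ 1.799e+02 -1.000e-01  7.500e+00] [0.2 1.2 0.2] 0.001
scene 0
side 90
[-0.01   0.123  0.026]
[-0.004  0.123  0.028]
[0.004 0.125 0.031]
[-0.01   0.123  0.033]
[-0.007  0.122  0.035]
[-0.002  0.123  0.039]
[-0.001  0.123  0.041]
[-0.004  0.121  0.044]
[-0.001  0.12   0.046]
[-0.008  0.122  0.05 ]
[-0.005  0.123  0.053]
[-0.002  0.122  0.055]
[-0.005  0.122  0.059]
```

View pics/t_side.png

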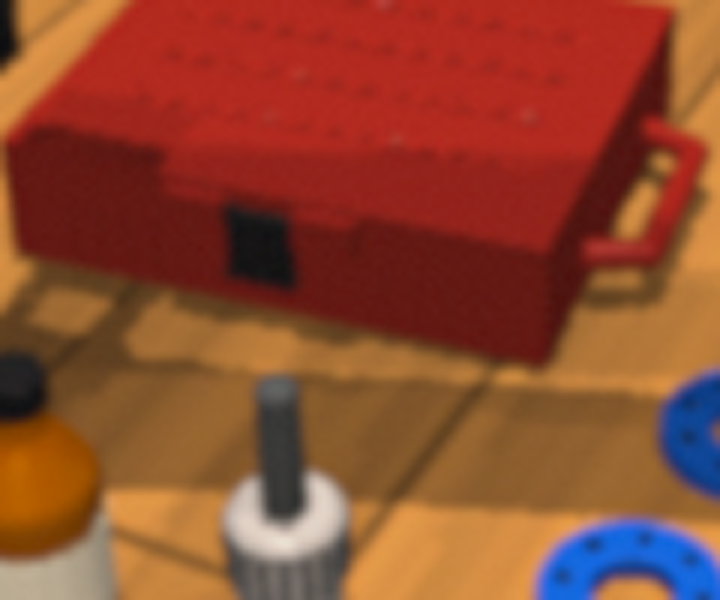

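View pics/t_scene.png

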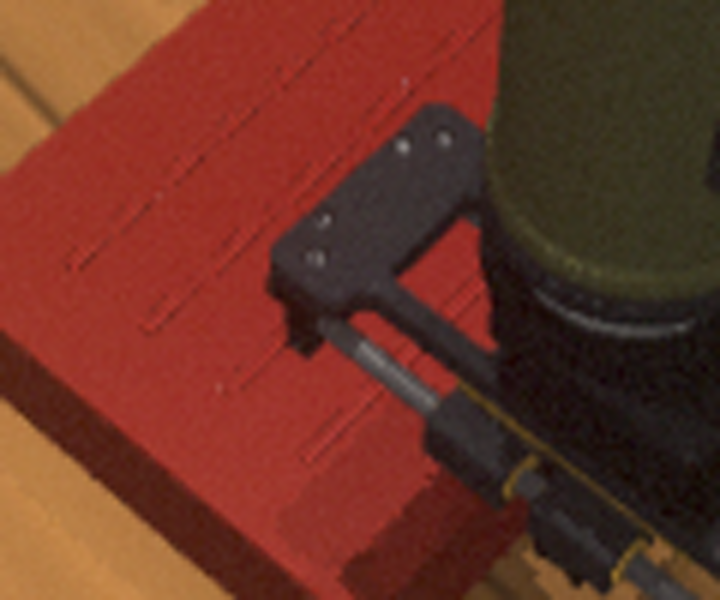

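Run:
```python
from h import *
r=imaging.read_camera("side");P=cloud(r);b=r["frame"].astype(int);C=(P-[CX,CY,0])@R
m=(abs(C[...,0])<.014)&(C[...,1]>.112)&(C[...,1]<.17)&(C[...,2]>.024)&(C[...,2]<.054)&(b.sum(-1)<160)&(b[...,2]<1.6*b[...,1]);q=C[m]
print("latch dy/dz",np.polyfit(q[:,2],q[:,1],1),len(q))
m=(C[...,0]>-.12)&(C[...,0]<-.03)&(C[...,1]>.1)&(C[...,1]<.13)&(C[...,2]>.01)&(C[...,2]<.035)&(b[...,2]>2*b[...,1]);q=C[m]
print("wall",np.median(q[:,1]),np.polyfit(q[:,2],q[:,1],1),len(q))
m=(b[...,2]>2*b[...,1])&(abs(C[...,0])<.13)&(abs(C[...,1])<.105)&(C[...,2]>.06)&(C[...,2]<.1);q=C[m]
print("lid",np.linalg.lstsq(np.c_[q[:,:2],np.ones(len(q))],q[:,2],rcond=None)[0].round(4))
o=monitor.get_obs();print(o["force"],o["time_s"])
```

```text
latch dy/dz [-0.0869288   0.12636438] 71
wall 0.11636651510152962 [0.01716239 0.11600763] 204
lid [ 0.0007 -0.0001  0.0697]
[ 0.00925658 -1.20774491 -0.37876829] 19.7
```

```bash
python3 -c "
from cell import ticket
print(ticket.sign_off())"
```

```text
the job is handed in; nothing more can be done
None
```

I finished the job with closed-finger pushes only and handed it in at about 19.7 s of the 64 s allowed. The sign-off gives no verdict.

**Last checks**
- **Faceplate:** I pushed it over from the front. Before the lid closed it lay flat in its compartment, centred at case (-63, 46) mm with its top face at about 16 mm and tilt under 0.01 rad. I could not see it after that.
- **Lid:** I pushed it over from behind and pressed it shut with about 30 N. Its top measured 69.7 mm high (70 mm expected) with a slope under 0.001 rad.
- **Latch:** I folded it down and pressed it against the wall with about 13 N. The side-camera fit gave roughly 0.09–0.10 rad, including the lip at its tip, so it is under the 0.2 limit. The finger stopped about 8 mm in front of the wall, which matches a caught latch.
- **Robot:** the fingers were clear at hand-in, about 80 mm above the lid, with the force reading near zero.

**What disagreed**
- **Tool height:** the reported TCP height was about 37 mm lower than the real fingertip. My first push went over the faceplate without touching it. I measured the offset from depth images and corrected for it.
- **Bystanders:** I did not measure their positions again at the end. None looked moved in the pictures.

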